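Open the latched cash-float box at the start of the shift

TASK

Open the grey cash-float box on the desk for the new shift. Press the round button beside the T-handle until the handle pops out, then turn the popped-out handle counter-clockwise (seen from above) until you feel it come up against its stop, without forcing it; where the stop lies differs from box to box. Then raise the lid by the handle until its front edge stands at least a hand's width (9 cm) higher and let go; press and pull gently, do not pull at the lid while the latch still holds, and leave the mug, radio, stamp and scanner where they are.

Things in the scene. Friction and masses are not known exactly. Their poses are not given: they have to be found in the camera images.
- cash_box: dark grey steel box screwed to the desk, 220 x 190 x 130 mm high; it does not move. Origin under its centre on the desk, x from front to back (hinge side), y left, z up. Handle axis at x = -52 mm, y = 0; button axis at x = -52, y = -42 mm. A keeper plate hidden inside holds the latch tongue and carries the handle's stop pin; it is set differently on each box and this pose does not tell how
- release_button: round steel push button, 18 mm across, in the dark escutcheon plate 42 mm to the right of the T-handle. At rest its top stands 8 mm above the plate; it travels 6 mm straight down (3 N to start, about 8 N fully down, then a hard stop) and springs back. The handle's catch lets go after about 4 mm
- button_top (a point): centre of the button's top face, 141 mm above the desk at rest
- t_bar (a point): centre of the T-handle's round grip bar, 12 mm thick, 64 mm long; point x along the bar, z along the handle's axis. At rest it lies along the box's x in a slot 18 mm wide, top flush with the plate, centre 127 mm above the desk. Popped out its centre is 155 mm above the desk, 22 mm above the plate. A 7 N spring holds it out; pushed right in it latches again. Pulling it lifts the lid
- handle_pop (a joint): how far the T-handle has come out, m: 0 flush in its slot, 0.028 fully out
- handle_turn (a joint): how far the T-handle is turned, rad: 0 along the slot (latched), positive counter-clockwise seen from above. It turns only when popped out, with a drag of about 0.06 N m. The stop lies between 0.65 and 1.40 rad, different in every start; the tongue leaves the keeper about 0.08 rad before the stop
- lid (a joint): lid angle, rad: 0 closed, positive open, to 1.15. Spring-assisted friction hinge: it stays where it is left. Raising it takes about 6 to 9 N at the handle
- tongue: flat steel latch tongue under the lid, 36 x 10 x 6 mm, turning with the handle; origin on the handle axis, 126 mm above the desk when closed. It points to the box's front (-x) at handle_turn 0. It is strained when the handle is forced against its stop (pin 20 mm from the axis) or the lid is pulled while it still catches; over 25 N bends it
- lid_hinge (a point): middle of the lid's hinge line, at the far edge of the box (108 mm behind the box's centre, 126 mm above the desk); the line runs along the point's y axis. The handle axis is 160 mm in front of it, the lid's front edge 222 mm
- lid_front (a point): middle of the lid's front edge, on its upper side, 130 mm above the desk when closed
- mug: blue and white tea mug, 78 mm across without its handle, 92 mm high, loose; origin under its base
- radio: black hand radio standing upright, 34 x 58 mm, 195 mm high with its aerial, loose; origin under its base
- stamp: self-inking stamp with a red grip standing upright, 30 x 46 mm, 74 mm high, loose; origin under its base
- scanner: dark grey hand scanner lying on its side, 176 x 62 x 32 mm, loose; origin under its middle

How it is judged:
By the outcome, as a careful person would: the job done as asked, in the order asked, and still so for the second after the job is handed in, with the robot touching nothing.
It also fails if it takes over 72 s, if anything falls off the work surface, if the arm or the gripper's body presses on something with over 40 N, if the wrist force passes 120 N, or if a joint passes its speed limit or range.

ROBOT

A 6-joint arm with a two-finger parallel gripper is mounted at the origin on a cart in front of the work surface, level with it; the furniture and walls round the work are solid. World frame = base frame: x ahead of the robot, y to its left, z up, the work surface at z = 0. Lengths are in m, angles in rad, forces in N, time in s.
With the tool pointing down it reaches from about 0.375 to 0.975 m from the base axis. Payload 3.8 kg.
Tool frame: the origin (TCP) lies midway between the tips of the shut fingers; the grasp point (between the pads) lies 19 mm behind it; z points along the fingers, y is the direction in which the jaws open and shut (so a half turn about z gives the same grasp; the last joint's range is limited). The gripper opens to 85 mm and grips with 20 to 120 N. Pads are 22 mm wide; open, the fingers measure 114 mm over their backs; the gripper's body (76 mm by 85 mm) begins 54 mm behind the grasp point. The pads swing forward as they close: fully open they stand 13 mm farther back than shut.
Start: joints at [1.167, 0.264, 1.604, -0, 1.274, -0.037], TCP at [0.242, 0.63, 0.231] pointing down, gripper open.
Joint ranges: [-2.63, 2.63], [-0.94, 2.18], [0.31, 2.57], [-1.31, 4.45], [0, 2.66], [-2.55, 2.55]. Speed limits (rad/s): [2.57, 2.57, 3.14, 3.14, 3.14, 3.14].

INTERFACE

Orientations are given as a rotation vector (axis times angle).
In Python, from workcell import bot gives the robot as it stands.
- The arm moves only by the tool arm_command, never from a script. Its argument "targets" is text: rows parted by semicolons, each of 7 numbers parted by spaces: the shift along the tool's x, y, z in mm, then the turn, a rotation vector about the tool's x, y, z in degrees, then the opening, from 0 (shut) to 1 (fully open). A call has 1 to 10 rows; each row is the pose to reach, as a shift and turn from the pose commanded when the call began, along the tool's axes at that moment; what a row does not reach only later rows make up. A row lasts 1/12 s, in which the tool goes at most 41.7 mm and 7.16 degrees, less where a joint would pass 70% of its speed; a pose out of reach is approached as far as the arm can. A call with a gripper value outside its range is refused whole. The fingers move at their own pace and stop on an object; "newtons" is the grip in N (left out, the last holds). Time passes only in rows, so rows that repeat a pose let the fingers close. It gives the time, the measured TCP pose, the force and the opening at its end, in the units of the state.
- bot.read_state(): the state, without advancing time (a new reading comes with each control period).
- bot.read_camera(name): name is "side" or "top" or "wrist"; returns (picture, depth): 400x640x3 uint8, blue, green, red; 400x640 float32, m along the optical axis (not along the pixel's ray), 0 where there is no reading.
- bot.camera_params(name): a dict with "fov_y" (degrees; the focal length in pixels is half the picture's height over the tangent of half this angle, whatever the lens; pixels are square), "cx", "cy" (the principal point, pixels), "xyz" and "rotation" of the camera in the world; the wrist camera has in their place "T_tool_cam" (4x4, takes a point from camera to tool coordinates, whose origin is the TCP and whose axes are the flange's). Camera axes: x right, y up, looking along -z (the intrinsics and any distortion apply to the point x, -y, -z); pixel columns grow to the right and rows downward; lengths in m; the calibration is good to about 2 mm. A picture is of the moment at which its call begins: read the wrist's pose just before it. camera_params takes no time and is no camera call.
- bot.finish_job(): hands the job in, once; it reports no verdict.
The state is a dict: "time": time; "q": joint angles; "joint_vel": joint speeds; "joint_torque": joint torques, N m; "tool_pos": TCP position; "tcp_rot": TCP orientation; "wrist_force": force on the tool from outside, world axes, zero at the start; "torque": the same for the moment, N m; "width": opening from 0.0 (shut) to 1.0 (fully open).
Only numpy, scipy, OpenCV 4.12 (cv2) and the standard library are available. Lean on these libraries where they do the work, as an engineer would, in place of code of your own. Each camera call takes 0.05 s, during which the arm holds its last target.

## Working session

There is one attempt and no reset: what is moved stays moved. The work goes in short steps, Python scripts to look and compute and a tool call to move; the robot and the scene stay as the last step left them, time stands still between calls to the robot, and variables do not carry over. Pictures are saved under pics/ and viewed, and the job is handed in when it is done.

Besides the shell and the picture viewer there is one more tool, called after "Emit:" as name(argument=value, ...) on one line, values as JSON. arm_command: Moves the arm, as the interface text tells. Its arguments: {"type":"object","properties":{"targets":{"type":"string"},"newtons":{"type":"number"}},"required":["targets"]}

```bash
ls; mkdir -p pics
python3 - <<'E'
from workcell import bot
import cv2
print(bot.read_state())
for n in ["side","top","wrist"]:
    print(n,bot.camera_params(n))
for n in ["side","top","wrist"]:
    im,d=bot.read_camera(n); cv2.imwrite(f"pics/{n}0.png",im)
    import numpy as np; np.save(f"pics/{n}0.npy",d)
E
```

```text
pics
{'time': 0.0, 'q': array([ 1.16711742e+00,  2.64736003e-01,  1.60536924e+00,  1.24094599e-05,
        1.27370587e+00, -3.69112820e-02]), 'joint_vel': array([ 2.67530987e-03, -3.57112499e-04,  7.40467869e-05, -1.73879424e-03,
        8.85957254e-04, -1.07751510e-03]), 'joint_torque': array([ 1.78587994e-03, -5.15088201e+01, -3.67326558e+01,  2.41938096e-04,
        1.23434613e-02, -1.60879199e-05]), 'tool_pos': array([0.24177299, 0.62943299, 0.22997616]), 'tcp_rot': array([-0.57280834, -3.08842437,  0.00339593]), 'wrist_force': array([-0.4920883 , -0.75161152,  0.06396761]), 'torque': array([-5.21700782e-06, -1.55139423e-02,  4.83594299e-03]), 'width': 0.9973833404849379}
side {'fov_y': 47.24682894585716, 'cx': 309.9737536609479, 'cy': 197.76323547964128, 'xyz': array([ 0.45850592, -0.54205843,  0.40366089]), 'rotation': array([ 1.22217386, -0.06889863, -0.04847411])}
top {'fov_y': 57.339139297067284, 'cx': 314.55250912591646, 'cy': 197.25824475795977, 'xyz': array([0.34069837, 0.23989117, 0.95308517]), 'rotation': array([ 0.17800976, -0.185805  , -1.57898024])}
wrist {'fov_y': 66.78906563756686, 'cx': 315.3250760203281, 'cy': 199.08492688689807, 'T_tool_cam': array([[ 5.20655253e-06,  9.57633888e-01,  2.87988431e-01,
         7.29060828e-02],
       [ 9.99998848e-01,  4.32229965e-04, -1.45535224e-03,
        -1.03216837e-03],
       [-1.51817185e-03,  2.87988107e-01, -9.57632782e-01,
        -1.42787739e-01],
       [ 0.00000000e+00,  0.00000000e+00,  0.00000000e+00,
         1.00000000e+00]])}
```

View pics/top0.png

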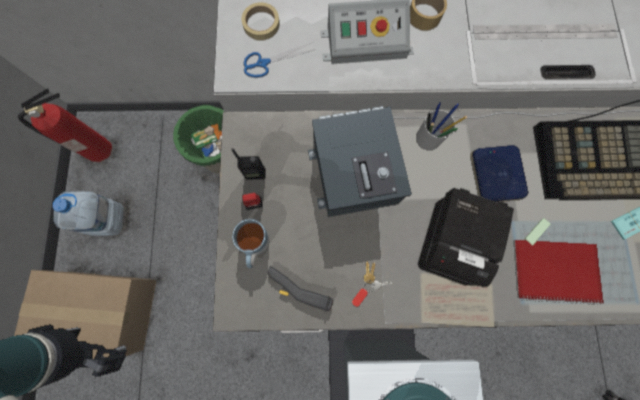

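View pics/side0.png

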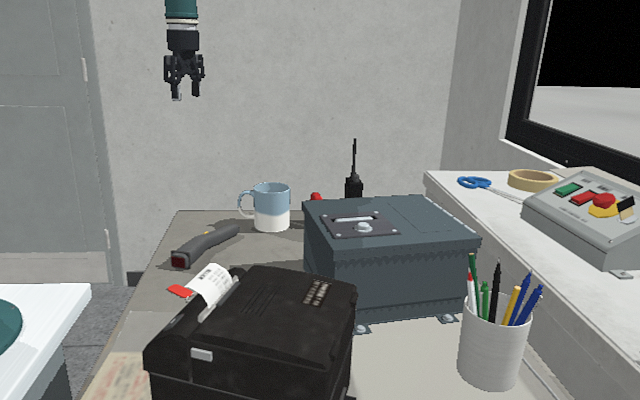

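View pics/wrist0.png

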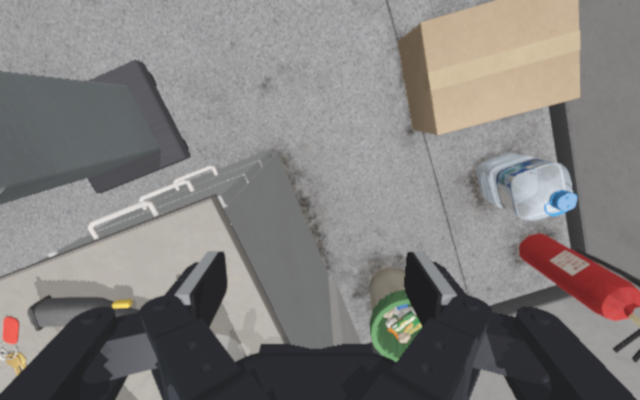

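Top view: the box is at about columns 313–410 and rows 108–213. The handle is near (365,176) and the button near (384,173). The radio, stamp, mug and scanner stand to its left.

```bash
cat > h.py <<'E'
import numpy as np,cv2
from scipy.spatial.transform import Rotation as R
from workcell import bot
def K(p): return 200/np.tan(np.radians(p['fov_y']/2))
def deproj(p,u,v,d,T=None):
    f=K(p); c=np.array([(u-p['cx'])/f*d,-(v-p['cy'])/f*d,-d])
    if T is None: return R.from_rotvec(p['rotation']).apply(c)+p['xyz']
    return (T@np.append(c,1))[:3]
def wristT(s):
    T=np.eye(4);T[:3,:3]=R.from_rotvec(s['tcp_rot']).as_matrix();T[:3,3]=s['tool_pos'];return T
def atz(p,u,v,z,T=None):
    a=deproj(p,u,v,.1,T);b=deproj(p,u,v,1.,T);return a+(b-a)*(z-a[2])/(b[2]-a[2])
E
python3 - <<'E'
from h import *
im=cv2.imread('pics/top0.png')
c=im[100:220,300:420]; cv2.imwrite('pics/top0c.png',cv2.resize(c,None,fx=5,fy=5,interpolation=cv2.INTER_CUBIC))
p=bot.camera_params('top');d=np.load('pics/top0.npy')
for n,u,v in [('handle',365,177),('button',384,173),('lidpt',340,150),('lidpt2',395,195),('desk',290,250),('mug',250,237),('radio',250,165)]:
    print(n,d[v,u],deproj(p,u,v,d[v,u]).round(4))
E
```

```text
handle 0.85067505 [0.5795 0.1161 0.1362]
button 0.8462241 [0.5866 0.0727 0.1427]
lidpt 0.87409586 [0.6499 0.1715 0.1283]
lidpt2 0.8487045 [0.5372 0.0475 0.1288]
desk 0.94614846 [0.4257 0.2991 0.0007]
mug 0.89971644 [0.4543 0.3941 0.0544]
radio 0.8831795 [0.6214 0.3886 0.1108]
```

View pics/top0c.png

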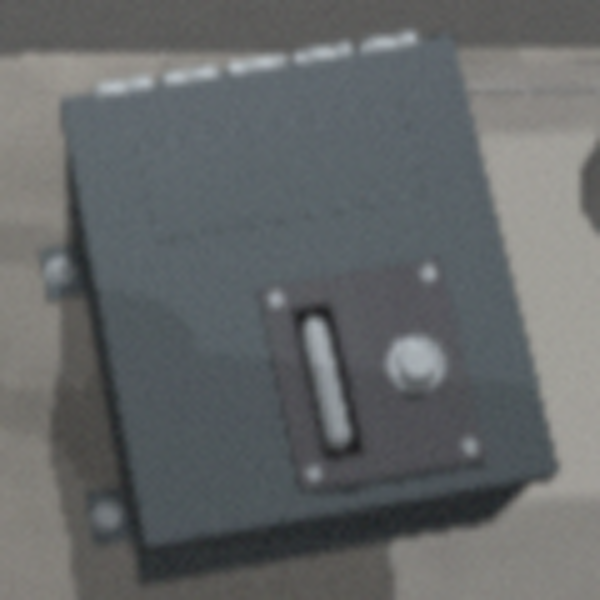

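The crop shows the T-bar from (315,318) to (341,440) and the button centre at (416,362). I'll work out the box pose from these.

Run:
```python
from h import *
p=bot.camera_params('top')
f=lambda u,v,z:atz(p,300+(u+.5)/5-.5,100+(v+.5)/5-.5,z)
A=f(315,318,.131);B=f(341,440,.131);bt=f(414,362,.141)
print(A,B,(A+B)/2,np.degrees(np.arctan2(*(A-B)[[1,0]])),bt)
pl=[f(276,299,.134),f(429,272,.134),f(469,447,.134),f(314,473,.134)]
print(np.round(pl,4)); 
for e in ((pl[0]-pl[1]),(pl[3]-pl[2])): print('y dir',np.degrees(np.arctan2(-e[0],e[1])))
for e in ((pl[0]-pl[3]),(pl[1]-pl[2])): print('x dir',np.degrees(np.arctan2(e[1],e[0])))
h=(A+B)/2; e=h-bt; print('hb',np.linalg.norm(e[:2]),np.degrees(np.arctan2(-e[0],e[1])))
s=bot.read_state();print(R.from_rotvec(s['tcp_rot']).as_matrix().round(3),s['tool_pos'])
```

```text
[0.61505151 0.11939594 0.131     ] [0.55532658 0.11006782 0.131     ] [0.58518905 0.11473188 0.131     ] 8.877009703327225 [0.58958233 0.07590545 0.141     ]
[[0.6237 0.1378 0.134 ]
 [0.6361 0.0648 0.134 ]
 [0.5503 0.0514 0.134 ]
 [0.539  0.1238 0.134 ]]
y dir 9.602374124510506
y dir 8.8528582400668
x dir 9.398371862871228
x dir 8.82968258018604
hb 0.03907419359749829 6.455667386044789
[[-0.933  0.359 -0.001]
 [ 0.359  0.933 -0.002]
 [ 0.    -0.002 -1.   ]] [0.24185591 0.62957595 0.23023092]
```

```bash
cat >> h.py <<'E'
YAW=np.radians(9.2)
def down(yd,tilt=0):
    # tool y at world angle yd deg, pointing down; tilt about box y axis (deg)
    a=np.radians(yd);y=np.array([np.cos(a),np.sin(a),0]);z=np.array([0,0,-1.]);x=np.cross(y,z)
    M=np.stack([x,y,z],1)
    by=np.array([-np.sin(YAW),np.cos(YAW),0])
    return R.from_rotvec(by*np.radians(tilt))*R.from_matrix(M)
def go(pos,rot,s=None):
    s=s or bot.read_state();r0=R.from_rotvec(s['tcp_rot'])
    d=r0.inv().apply(np.array(pos)-s['tool_pos'])*1000;w=np.degrees((r0.inv()*rot).as_rotvec())
    print('t',round(s['time'],2),'pos',s['tool_pos'].round(4),'F',s['wrist_force'].round(2),'M',s['torque'].round(3),'w',round(s['width'],3))
    print('shift',d.round(1),'turn',w.round(2))
E
python3 -c "
from h import *
go([.575,.10,.25],down(9.2))"
```

```text
t 0.15 pos [0.2419 0.6296 0.2302] F [ 0.69 -0.12  1.33] M [-0.041  0.031  0.035] w 0.995
shift [-500.9 -374.9  -19.1] turn [-9.000e-02  5.000e-02  5.978e+01]
```

Emit:
arm_command(targets="-36 -27 -19 0 0 6 1; -70 -53 -19 0 0 12 0.5; -103 -78 -19 0 0 18 0; -136 -103 -19 0 0 24 0; -169 -127 -19 0 0 30 0; -202 -152 -19 0 0 36 0; -235 -176 -19 0 0 42 0; -268 -201 -19 0 0 48 0; -300 -225 -19 0 0 54 0; -333 -250 -19 0 0 60 0")

```text
time: 0.98
tool_pos: [0.4621, 0.278, 0.2501]
tcp_rot: [2.047, 2.384, -0.0]
wrist_force: [0.5, 0.9, 0.0]
width: -0.003
```

```bash
python3 -c "
from h import *
go([.575,.10,.25],down(9.2))"
```

```text
t 0.98 pos [0.4621 0.278  0.2501] F [0.47 0.89 0.01] M [ 0.024  0.02  -0.054] w -0.003
shift [-193.    84.7    0.2] turn [-0.   0.  -0.5]
```

Emit:
arm_command(targets="-33 14 0 0 0 0 0; -65 28 0 0 0 0 0; -97 42 0 0 0 0 0; -129 56 0 0 0 0 0; -161 70 0 0 0 0 0; -185 80 0 0 0 -0.5 0; -190 84 0 0 0 -0.5 0; -190 84 0 0 0 -0.5 0; -190 84 0 0 0 -0.5 0")

```text
time: 1.73
tool_pos: [0.5739, 0.1056, 0.2498]
tcp_rot: [-2.031, -2.395, 0.001]
wrist_force: [0.2, 0.9, 0.4]
width: -0.0
```

Run:
```python
from h import *
s=bot.read_state()
im,d=bot.read_camera('wrist');cv2.imwrite('pics/w1.png',im);np.save('pics/w1.npy',d)
np.save('pics/w1T.npy',wristT(s)); print(s['tool_pos'],s['tcp_rot'],s['wrist_force'],s['joint_vel'].round(3))
```

```text
[0.5738679  0.10558432 0.24980803] [-2.03054256e+00 -2.39539171e+00  6.20294460e-04] [0.23378932 0.87767213 0.36212438] [ 0.026 -0.012  0.008  0.001  0.001 -0.   ]
```

View pics/w1.png

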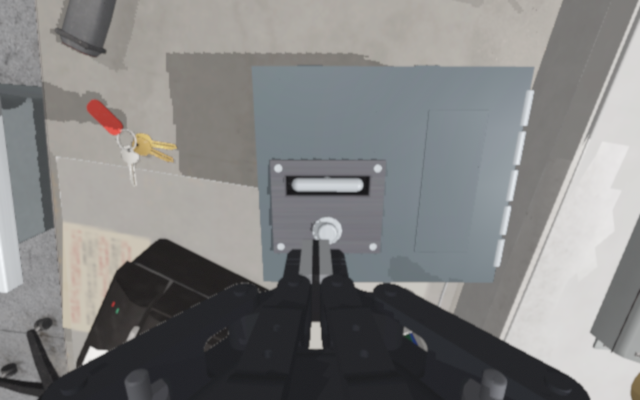

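The wrist view shows the bar from (291,185) to (364,186) and the button at (327,231). The fingertips end near (316,240).

Run:
```python
from h import *
im=cv2.imread('pics/w1.png'); cv2.imwrite('pics/w1c.png',cv2.resize(im[150:270,255:405],None,fx=5,fy=5,interpolation=cv2.INTER_CUBIC))
```

```text
(no output)
```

View pics/w1c.png

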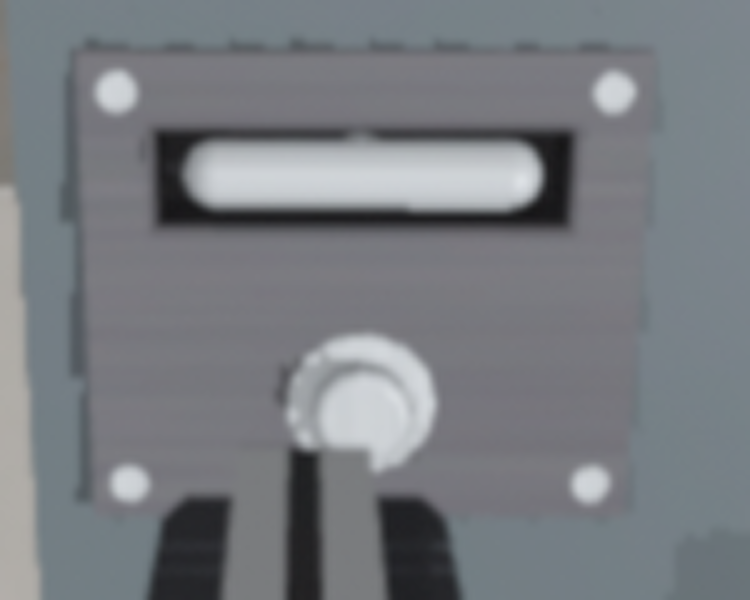

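Run:
```python
from h import *
p=bot.camera_params('wrist');T=np.load('pics/w1T.npy')@p['T_tool_cam']
f=lambda u,v,z:atz(p,255+(u+.5)/5-.5,150+(v+.5)/5-.5,z,T)
h=f(364,175,.128);b=f(362,410,.141);print('handle',h,'btn',b)
A=f(183,175,.127);B=f(545,175,.127);print(np.linalg.norm(A-B),np.degrees(np.arctan2(*(B-A)[[1,0]])))
e=h-b;print(np.linalg.norm(e[:2]),np.degrees(np.arctan2(-e[0],e[1])))
pl=[f(116,92,.133),f(613,92,.133),f(590,484,.133),f(129,484,.133)]
print(np.round(pl,4))
for a,b_ in ((0,1),(3,2)):
    e=pl[b_]-pl[a];print(np.degrees(np.arctan2(e[1],e[0])),np.linalg.norm(e))
for a,b_ in ((3,0),(2,1)):
    e=pl[b_]-pl[a];print(np.degrees(np.arctan2(-e[0],e[1])),np.linalg.norm(e))
d=np.load('pics/w1.npy')
for u,v in((320,170),(327,185),(327,228)): print(deproj(p,u,v,d[v,u],T))
```

```text
handle [0.58337922 0.11396131 0.128     ] btn [0.58954838 0.07440507 0.141     ]
0.06522912755529942 9.43172954343031
0.04003441012968169 8.86440064515792
[[0.538  0.1227 0.133 ]
 [0.623  0.1368 0.133 ]
 [0.6352 0.0634 0.133 ]
 [0.55   0.0493 0.133 ]]
9.430255205315225 0.08614519123507262
9.43766236684665 0.08636935172740887
9.274896555819058 0.07437633809080285
9.447580791580643 0.07436490229658921
[0.57434986 0.1269621  0.13312324]
[0.58263066 0.11491993 0.13378411]
[0.5888685  0.07809036 0.14171266]
```

```bash
sed -i 's/^YAW=.*/YAW=np.radians(9.4)/' h.py; python3 -c "
from h import *
go([.590,.0735,.147],down(9.4))"
```

```text
t 1.78 pos [0.5736 0.1062 0.2499] F [-0.16 -0.1  -0.42] M [ 0.043 -0.019  0.026] w 0.001
shift [-35.   10.9 102.9] turn [-0.06 -0.04  0.09]
```

Emit:
arm_command(targets="-20 6 0 0 0 0 0; -35 11 10 0 0 0 0; -35 11 40 0 0 0 0; -35 11 65 0 0 0 0; -35 11 85 0 0 0 0; -35 11 98 0 0 0 0; -35 11 100 0 0 0 0; -35 11 100 0 0 0 0")

```text
time: 2.45
tool_pos: [0.5899, 0.0731, 0.149]
tcp_rot: [-2.028, -2.397, 0.003]
wrist_force: [0.5, -0.4, 0.2]
width: 0.004
```

Run:
```python
from h import *
go([.590,.0735,.140],down(9.4))
im,d=bot.read_camera('wrist');cv2.imwrite('pics/w2.png',im)
im,d=bot.read_camera('side');cv2.imwrite('pics/s2.png',cv2.resize(im[130:290,290:500],None,fx=3.5,fy=3.5))
```

```text
t 2.45 pos [0.5899 0.0731 0.149 ] F [ 0.48 -0.43  0.19] M [ 0.003  0.011 -0.02 ] w 0.004
shift [0.4 0.2 9. ] turn [-0.14 -0.02  0.13]
```

View pics/w2.png

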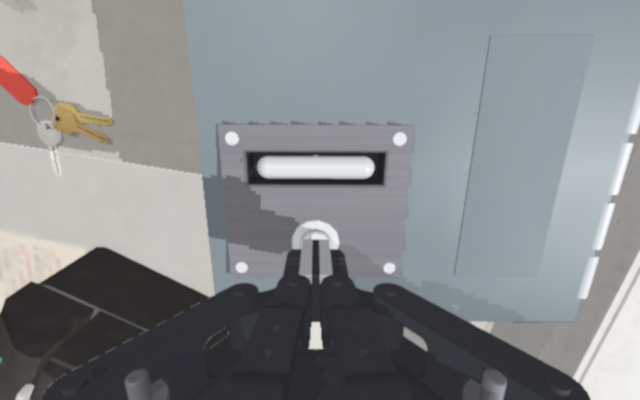

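View pics/s2.png

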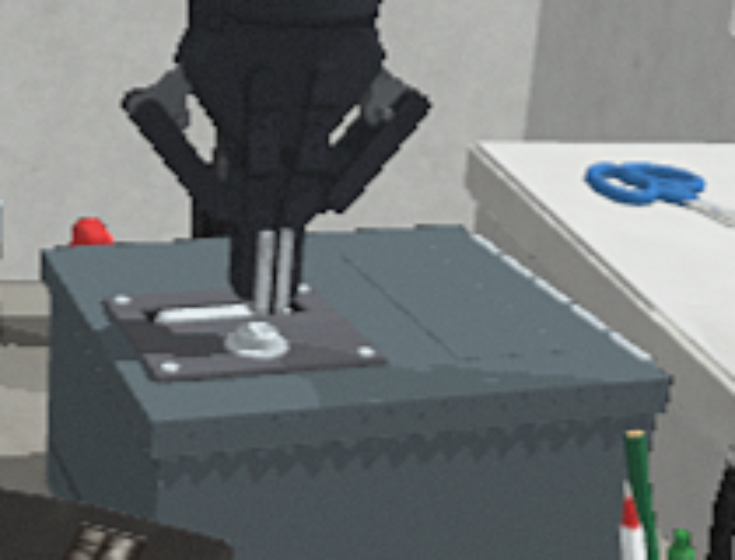

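Run:
```python
from h import *
s=bot.read_state()
def proj(p,X,T=None):
    if T is None: c=R.from_rotvec(p['rotation']).inv().apply(X-p['xyz'])
    else: c=(np.linalg.inv(T)@np.append(X,1))[:3]
    f=K(p);return np.array([p['cx']+f*c[0]/-c[2],p['cy']-f*c[1]/-c[2]])
p=bot.camera_params('side')
for X in (s['tool_pos'],[.590,.0735,.141],[.584,.1145,.133]):
    u=proj(p,np.array(X));print(u,((u-[290,130])*3.5))
p=bot.camera_params('wrist');T=wristT(s)@p['T_tool_cam']
for X in (s['tool_pos'],[.590,.0735,.141],[.584,.1145,.133]): print(proj(p,np.array(X),T))
im=cv2.imread('pics/w2.png');cv2.imwrite('pics/w2c.png',cv2.resize(im[140:290,240:400],None,fx=5,fy=5,interpolation=cv2.INTER_CUBIC))
```

```text
[364.65593398 216.26509123] [261.29576894 301.92781932]
[362.89116286 222.78390443] [255.11907002 324.74366549]
[353.99744422 217.247467  ] [223.99105477 305.36613449]
[315.38001223 253.51757086]
[312.16821749 243.51209969]
[313.63231055 166.62447639]
```

View pics/w2c.png

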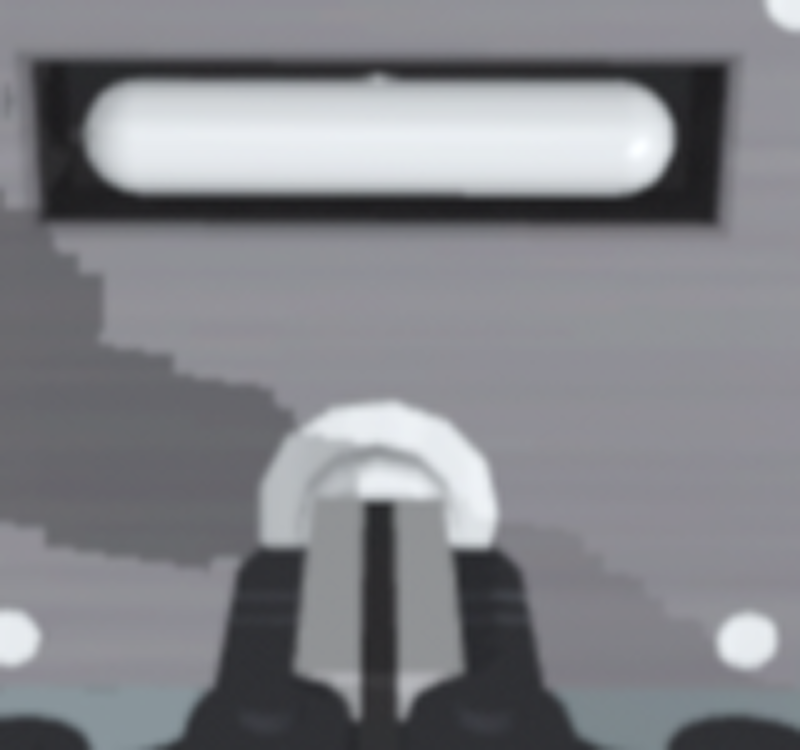

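Emit:
arm_command(targets="0 2 3 0 0 0 0; 0 2 6 0 0 0 0; 0 2 8 0 0 0 0; 0 2 9 0 0 0 0; 0 2 10 0 0 0 0; 0 2 10 0 0 0 0")

```text
time: 3.05
tool_pos: [0.593, 0.073, 0.1408]
tcp_rot: [2.03, 2.397, 0.0]
wrist_force: [-1.6, 0.0, 4.2]
width: 0.0
```

Run:
```python
from h import *
go([.590,.0735,.136],down(9.4))
```

```text
t 3.05 pos [0.593  0.073  0.1408] F [-1.62  0.03  4.21] M [0.009 0.321 0.013] w 0.0
shift [ 1.  -2.8  4.8] turn [ 0.01 -0.    0.08]
```

Emit:
arm_command(targets="0 0 1 0 0 0 0; 0 0 2 0 0 0 0; 0 0 2.5 0 0 0 0; 0 0 3 0 0 0 0; 0 0 3 0 0 0 0")

```text
time: 3.47
tool_pos: [0.5929, 0.073, 0.1383]
tcp_rot: [2.03, 2.397, 0.0]
wrist_force: [-2.1, -0.4, 4.3]
width: 0.001
```

Run:
```python
from h import *
go([.590,.0735,.136],down(9.4))
im,d=bot.read_camera('wrist');cv2.imwrite('pics/w3.png',im[100:300,200:440])
```

```text
t 3.47 pos [0.5929 0.073  0.1383] F [-2.14 -0.43  4.32] M [ 0.016  0.346 -0.027] w 0.001
shift [ 1.  -2.8  2.3] turn [0.02 0.   0.08]
```

View pics/w3.png

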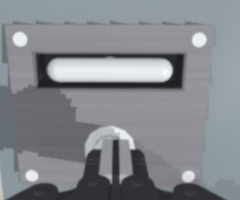

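The button is about 2 mm down and the handle is still flush, so I'll press further.

Emit:
arm_command(targets="0 0 1 0 0 0 0; 0 0 2 0 0 0 0; 0 0 2.5 0 0 0 0; 0 0 2.5 0 0 0 0")

```text
time: 3.85
tool_pos: [0.593, 0.073, 0.1356]
tcp_rot: [2.03, 2.397, 0.0]
wrist_force: [-3.1, 0.0, 7.0]
width: 0.001
```

Run:
```python
from h import *
go([.590,.0735,.136],down(9.4))
im,d=bot.read_camera('wrist');cv2.imwrite('pics/w4.png',im[100:300,200:440])
```

```text
t 3.85 pos [0.593  0.073  0.1356] F [-3.14  0.04  6.99] M [-0.057  0.479 -0.027] w 0.001
shift [ 1.  -2.9 -0.4] turn [0.03 0.   0.08]
```

View pics/w4.png

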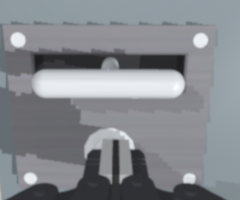

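The handle has popped out. Next I'll go straight up and rotate a quarter turn over the handle.

Emit:
arm_command(targets="0 0 -30 0 0 0 0; 0 0 -70 0 0 0 0; 0 0 -107 0 0 7 0.1; 10 -1 -107 0 0 14 0.3; 20 -2 -107 0 0 21 0.3; 30 -2 -107 0 0 28 0.3; 42 -3 -107 0 0 35 0.3; 42 -3 -107 0 0 42 0.3; 42 -3 -107 0 0 49 0.3; 42 -3 -107 0 0 56 0.3")

```text
time: 4.73
tool_pos: [0.5828, 0.1142, 0.2411]
tcp_rot: [-2.921, -1.156, 0.0]
wrist_force: [0.0, 0.0, -0.4]
width: 0.302
```

Emit:
arm_command(targets="0 0 0 0 0 7 0.3; 0 0 0 0 0 14 0.3; 0 0 0 0 0 21 0.3; 0 0 0 0 0 28 0.3; 0 0 0 0 0 34 0.3; 0 0 0 0 0 34 0.3; 0 0 0 0 0 34 0.3; 0 0 0 0 0 34 0.3")

```text
time: 5.4
tool_pos: [0.5829, 0.1139, 0.2414]
tcp_rot: [3.13, 0.264, -0.001]
wrist_force: [0.8, -0.2, -0.1]
width: 0.302
```

Run:
```python
from h import *
go([.5855,.1145,.245],down(-80.6))
s=bot.read_state()
print(s['q'].round(3))
im,d=bot.read_camera('wrist');cv2.imwrite('pics/w5.png',im);np.save('pics/w5.npy',d);np.save('pics/w5T.npy',wristT(s))
```

```text
t 5.4 pos [0.5829 0.1139 0.2414] F [ 0.76 -0.16 -0.14] M [ 0.016 -0.005  0.001] w 0.302
shift [ 2.7 -0.2 -3.6] turn [-0.    0.02  0.23]
[0.151 0.106 1.771 0.    1.265 1.554]
```

View pics/w5.png

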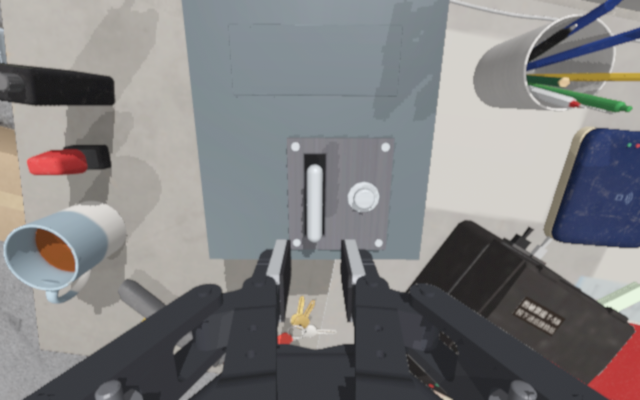

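The bar runs from (315,165) to (314,242), midway between the open fingers. The button is at (363,197).

Run:
```python
from h import *
im=cv2.imread('pics/w5.png');cv2.imwrite('pics/w5c.png',cv2.resize(im[130:260,260:400],None,fx=5,fy=5,interpolation=cv2.INTER_CUBIC))
p=bot.camera_params('wrist');T=np.load('pics/w5T.npy')@p['T_tool_cam']
A=atz(p,315,166.5,.159,T);B=atz(p,314,239.5,.155,T)
print(A,B,(A+B)/2,np.linalg.norm(A-B)); print('btn',atz(p,363.5,198,.141,T))
d=np.load('pics/w5.npy');print([deproj(p,u,v,d[v,u],T) for u,v in((315,200),(315,180),(315,220))])
```

```text
[0.61374974 0.11855449 0.159     ] [0.55305933 0.10911482 0.155     ] [0.58340453 0.11383466 0.157     ] 0.06155024981927664
btn [0.59096232 0.0736219  0.141     ]
[array([0.58806272, 0.11420061, 0.15975713]), array([0.60382164, 0.11686916, 0.16035515]), array([0.57194759, 0.1114694 , 0.1601275 ])]
```

View pics/w5c.png

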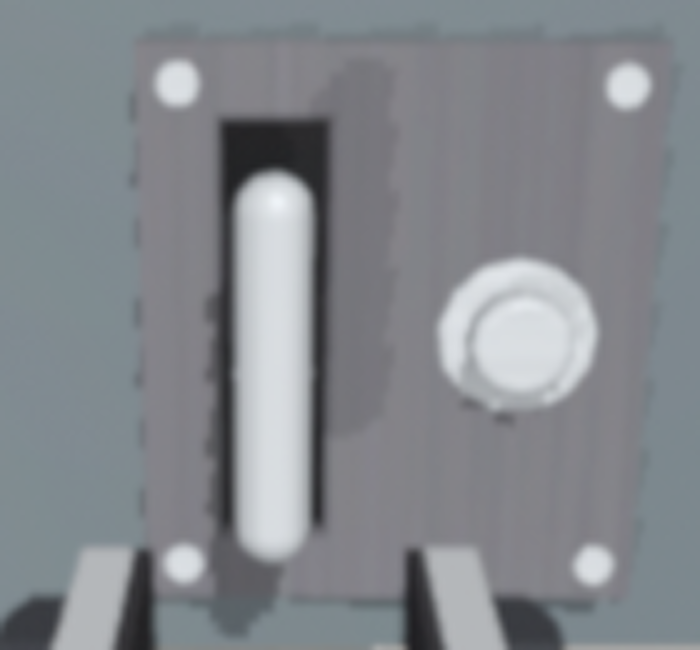

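Emit:
arm_command(targets="1 -0.3 30 0 0 0.2 0.3; 1 -0.3 60 0 0 0.2 0.3; 1 -0.3 80 0 0 0.2 0.3; 1 -0.3 93 0 0 0.2 0.3; 1 -0.3 100 0 0 0.2 0.3; 1 -0.3 103 0 0 0.2 0.3; 1 -0.3 103 0 0 0.2 0.3; 1 -0.3 103 0 0 0.2 0.3")

```text
time: 6.12
tool_pos: [0.585, 0.1145, 0.1402]
tcp_rot: [-3.131, -0.255, -0.004]
wrist_force: [0.5, -0.5, 0.2]
width: 0.3
```

Run:
```python
from h import *
go([.584,.1143,.138],down(-80.6))
im,d=bot.read_camera('wrist');cv2.imwrite('pics/w6.png',im)
```

```text
t 6.12 pos [0.585  0.1145 0.1402] F [ 0.5  -0.52  0.22] M [-0.015 -0.036 -0.032] w 0.3
shift [-1.   0.1  2.2] turn [ 0.   -0.13 -0.1 ]
```

View pics/w6.png

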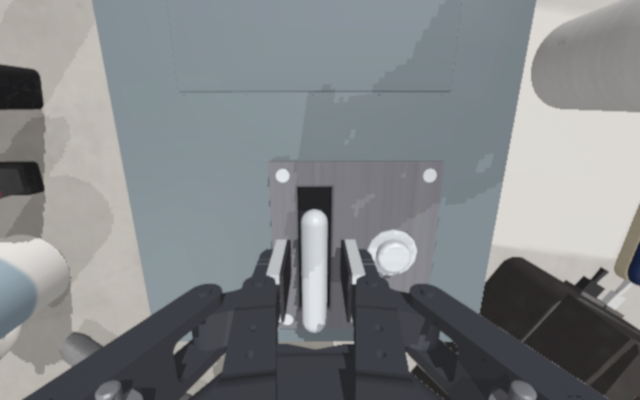

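The bar is centred between the fingers, with clearance to the button. I'll close gently.

Emit:
arm_command(targets="0 0 1 0 0 0 0.2; 0 0 1 0 0 0 0.1; 0 0 1 0 0 0 0; 0 0 1 0 0 0 0; 0 0 1 0 0 0 0; 0 0 1 0 0 0 0", newtons=30)

```text
time: 6.67
tool_pos: [0.5849, 0.1151, 0.1392]
tcp_rot: [-3.13, -0.254, -0.004]
wrist_force: [-0.3, 3.0, 6.0]
width: 0.123
```

Run:
```python
from h import *
go([.584,.1143,.138],down(-80.6))
```

```text
t 6.67 pos [0.5849 0.1151 0.1392] F [-0.33  3.05  5.96] M [0.507 0.107 0.013] w 0.123
shift [-1.   0.6  1.2] turn [-0.04 -0.15 -0.11]
```

Emit:
arm_command(targets="0 -0.5 -1 0 0 0 0; 0 -0.5 -1 0 0 0 0")

```text
time: 6.83
tool_pos: [0.5848, 0.1151, 0.1393]
tcp_rot: [-3.131, -0.254, -0.004]
wrist_force: [3.3, 2.3, 1.6]
width: 0.124
```

Run:
```python
from h import *
go([.584,.1143,.138],down(-80.6))
```

```text
t 6.83 pos [0.5848 0.1151 0.1393] F [3.29 2.27 1.62] M [ 0.395 -0.357 -0.031] w 0.124
shift [-0.9  0.7  1.3] turn [ 0.   -0.14 -0.11]
```

Emit:
arm_command(targets="0 0 0 0 0 -4 0; 0 0 0 0 0 -8 0; 0 0 0 0 0 -12 0; 0 0 0 0 0 -12 0")

```text
time: 7.17
tool_pos: [0.5847, 0.1155, 0.1393]
tcp_rot: [-3.086, -0.583, -0.003]
wrist_force: [3.0, 4.2, 2.7]
width: 0.126
```

Run:
```python
from h import *
go([.584,.1143,.138],down(-80.6))
```

```text
t 7.17 pos [0.5847 0.1155 0.1393] F [3.03 4.25 2.66] M [ 0.666 -0.345  0.099] w 0.126
shift [-1.1  0.8  1.3] turn [-0.03 -0.12 11.98]
```

Emit:
arm_command(targets="1 -0.6 0 0 0 -4 0; 1 -0.6 0 0 0 -8 0; 1 -0.6 0 0 0 -12 0; 1 -0.6 0 0 0 -12 0")

```text
time: 7.5
tool_pos: [0.5846, 0.1159, 0.1393]
tcp_rot: [-3.01, -0.9, -0.0]
wrist_force: [-0.1, 2.5, 5.4]
width: 0.125
```

Run:
```python
from h import *
go([.584,.1143,.138],down(-80.6))
im,d=bot.read_camera('wrist');cv2.imwrite('pics/w7.png',im)
```

```text
t 7.5 pos [0.5846 0.1159 0.1393] F [-0.14  2.46  5.42] M [0.475 0.084 0.048] w 0.125
shift [-1.4  1.1  1.3] turn [-1.000e-02 -1.000e-02  2.388e+01]
```

View pics/w7.png

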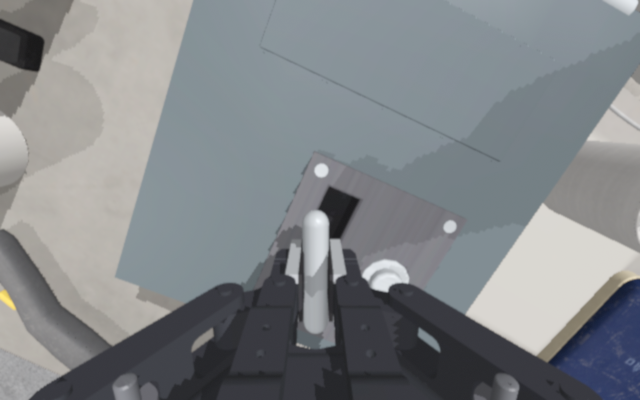

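Emit:
arm_command(targets="0.3 -0.4 -0.5 0 0 -3 0; 0.3 -0.4 -0.5 0 0 -6 0; 0.3 -0.4 -0.5 0 0 -9 0; 0.3 -0.4 -0.5 0 0 -9 0")

```text
time: 7.88
tool_pos: [0.5843, 0.1162, 0.1393]
tcp_rot: [2.931, 1.131, -0.001]
wrist_force: [0.1, 3.6, 2.9]
width: 0.123
```

```bash
cat > st.py <<'E'
from h import *
s=bot.read_state();M=R.from_rotvec(s['tcp_rot']).as_matrix()
print('t',round(s['time'],2),s['tool_pos'].round(4),'F',s['wrist_force'].round(2),'M',s['torque'].round(3),'w',round(s['width'],3),'turn',round(np.degrees(np.arctan2(M[1,0],M[0,0]))-9.4,2),'tauJ6',s['joint_torque'][5].round(3),'Ftool',(M.T@s['wrist_force']).round(2))
E
python3 st.py
```

```text
t 7.88 [0.5843 0.1162 0.1393] F [0.13 3.64 2.95] M [ 0.336 -0.015  0.043] w 0.123 turn 32.79 tauJ6 -0.502 Ftool [ 2.53 -2.61 -2.95]
```

Emit:
arm_command(targets="0 0 0 0 0 -2 0; 0 0 0 0 0 -2 0")

```text
time: 8.05
tool_pos: [0.5843, 0.1163, 0.1393]
tcp_rot: [-2.911, -1.18, 0.001]
wrist_force: [-0.5, 1.7, 4.0]
width: 0.124
```

```bash
python3 st.py
```

```text
t 8.05 [0.5843 0.1163 0.1393] F [-0.5   1.73  3.98] M [0.377 0.097 0.027] w 0.124 turn 34.74 tauJ6 -0.303 Ftool [ 0.84 -1.59 -3.98]
```

Emit:
arm_command(targets="0 0 0 0 0 -2 0; 0 0 0 0 0 -2 0")

```text
time: 8.22
tool_pos: [0.5843, 0.1163, 0.1393]
tcp_rot: [-2.89, -1.231, 0.001]
wrist_force: [-0.5, 2.7, 4.4]
width: 0.128
```

```bash
python3 st.py
```

```text
t 8.22 [0.5843 0.1163 0.1393] F [-0.53  2.67  4.35] M [ 0.369  0.14  -0.004] w 0.128 turn 36.76 tauJ6 -0.301 Ftool [ 1.56 -2.23 -4.35]
```

Emit:
arm_command(targets="0 0 0 0 0 -2 0; 0 0 0 0 0 -2 0")

```text
time: 8.38
tool_pos: [0.5843, 0.1163, 0.1393]
tcp_rot: [-2.868, -1.282, 0.001]
wrist_force: [-1.2, 3.0, 5.4]
width: 0.126
```

```bash
python3 st.py
```

```text
t 8.38 [0.5843 0.1163 0.1393] F [-1.19  3.01  5.35] M [ 0.432  0.246 -0.107] w 0.126 turn 38.75 tauJ6 -0.406 Ftool [ 1.44 -2.89 -5.35]
```

Emit:
arm_command(targets="0 0 0 0 0 -2 0; 0 0 0 0 0 -2 0")

```text
time: 8.55
tool_pos: [0.5843, 0.1164, 0.1393]
tcp_rot: [-2.845, -1.331, 0.001]
wrist_force: [-1.7, 2.8, 5.2]
width: 0.126
```

```bash
python3 st.py
```

```text
t 8.55 [0.5843 0.1164 0.1393] F [-1.7   2.76  5.16] M [ 0.49   0.276 -0.239] w 0.126 turn 40.75 tauJ6 -0.552 Ftool [ 1.02 -3.07 -5.16]
```

Emit:
arm_command(targets="0 0 0 0 0 -1 0; 0 0 0 0 0 -1 0")

```text
time: 8.72
tool_pos: [0.5842, 0.1164, 0.1393]
tcp_rot: [-2.834, -1.355, 0.001]
wrist_force: [-1.6, 2.8, 5.6]
width: 0.124
```

```bash
python3 st.py
python3 - <<'E'
from h import *
im,d=bot.read_camera('wrist');cv2.imwrite('pics/w8.png',cv2.resize(im[150:360,230:420],None,fx=3.5,fy=2.8))
E
```

```text
t 8.72 [0.5842 0.1164 0.1393] F [-1.6   2.84  5.62] M [ 0.43   0.279 -0.307] w 0.124 turn 41.72 tauJ6 -0.465 Ftool [ 1.2  -3.03 -5.62]
```

View pics/w8.png

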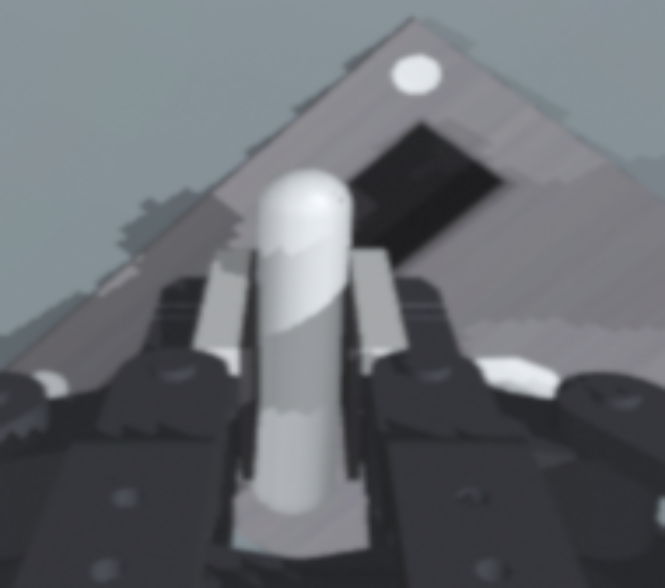

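The moment has climbed to about -0.3 N·m with the bar near 39°, and the bar now lags the tool by about 2°, so this is the stop. I'll ease off a little, then test the lift with a small raise.

Emit:
arm_command(targets="0 0 0 0 0 1 0; 0 0 0 0 0 1.5 0; 0 0 0 0 0 1.5 0", newtons=45)

```text
time: 9.02
tool_pos: [0.5843, 0.1163, 0.1393]
tcp_rot: [-2.852, -1.317, 0.001]
wrist_force: [-1.5, 2.7, 4.8]
width: 0.116
```

```bash
python3 st.py
cat > lift.py <<'E'
from h import *
import sys
s=bot.read_state();r0=R.from_rotvec(s['tcp_rot']);p0=s['tool_pos']
bx=np.array([np.cos(YAW),np.sin(YAW),0]);by=np.array([-np.sin(YAW),np.cos(YAW),0])
hinge=np.array([.5843,.1163,0])+.160*bx; hinge[2]=.126
print('angle now',np.degrees(np.arctan2(p0[2]-.126,np.dot(hinge-p0,bx)))-4.75,'tilt',np.degrees(np.arctan2(-r0.as_matrix()[:,2]@bx,-r0.as_matrix()[2,2])))
for a in map(float,sys.argv[1:]):
    q=R.from_rotvec(by*np.radians(a)); p=hinge+q.apply(p0-hinge)
    print(a,(r0.inv().apply(p-p0)*1000).round(1),np.degrees((r0.inv()*q*r0).as_rotvec()).round(1))
E
python3 lift.py 1 2 3 4 5 6 7 8
```

```text
t 9.02 [0.5843 0.1163 0.1393] F [-1.51  2.71  4.78] M [ 0.441  0.267 -0.206] w 0.116 turn 40.19 tauJ6 -0.096 Ftool [ 1.08 -2.91 -4.78]
angle now 0.016667492443882992 tilt 0.03566820047853914
1.0 [ 0.2  0.2 -2.8] [ 0.6 -0.8  0. ]
2.0 [ 0.4  0.4 -5.6] [ 1.3 -1.5  0. ]
3.0 [ 0.7  0.6 -8.4] [ 1.9 -2.3  0. ]
4.0 [  1.    0.8 -11.1] [ 2.6 -3.1  0. ]
5.0 [  1.3   1.1 -13.9] [ 3.2 -3.8  0. ]
6.0 [  1.7   1.5 -16.7] [ 3.9 -4.6  0. ]
7.0 [  2.1   1.8 -19.4] [ 4.5 -5.3  0. ]
8.0 [  2.6   2.2 -22.1] [ 5.2 -6.1  0. ]
```

Emit:
arm_command(targets="0.1 0.1 -1 0.2 -0.3 0 0; 0.2 0.2 -2 0.4 -0.5 0 0; 0.2 0.2 -2 0.4 -0.5 0 0")

```text
time: 9.27
tool_pos: [0.5841, 0.1163, 0.1398]
tcp_rot: [-2.847, -1.319, 0.021]
wrist_force: [0.1, 4.2, -3.4]
width: 0.12
```

```bash
python3 st.py;python3 lift.py
```

```text
t 9.27 [0.5841 0.1163 0.1398] F [ 0.13  4.19 -3.4 ] M [ 0.502 -0.182 -0.22 ] w 0.12 turn 40.31 tauJ6 -0.205 Ftool [ 3.31 -2.58  3.39]
angle now 0.15830150736356075 tilt 0.7864586305794123
```

Emit:
arm_command(targets="0.1 0.1 -1 0.2 -0.3 0 0; 0.2 0.2 -2 0.4 -0.5 0 0; 0.2 0.2 -2 0.4 -0.5 0 0")

```text
time: 9.52
tool_pos: [0.5842, 0.1163, 0.1417]
tcp_rot: [-2.844, -1.319, 0.039]
wrist_force: [1.2, 3.7, -9.6]
width: 0.127
```

```bash
python3 st.py;python3 lift.py 1 2 3 4 5 6 7 8
```

```text
t 9.52 [0.5842 0.1163 0.1417] F [ 1.18  3.7  -9.55] M [ 0.564 -0.185 -0.207] w 0.127 turn 40.37 tauJ6 -0.19 Ftool [ 3.77 -1.33  9.5 ]
angle now 0.845304061012123 tilt 1.4692276433841387
1.0 [ 0.2  0.1 -2.8] [ 0.6 -0.8 -0. ]
2.0 [ 0.4  0.3 -5.6] [ 1.3 -1.5 -0. ]
3.0 [ 0.6  0.5 -8.4] [ 1.9 -2.3 -0. ]
4.0 [  0.9   0.8 -11.2] [ 2.6 -3.  -0. ]
5.0 [  1.2   1.1 -13.9] [ 3.2 -3.8 -0. ]
6.0 [  1.6   1.4 -16.7] [ 3.9 -4.6 -0. ]
7.0 [  2.    1.7 -19.5] [ 4.5 -5.3 -0. ]
8.0 [  2.4   2.1 -22.2] [ 5.2 -6.1 -0. ]
```

Emit:
arm_command(targets="0.1 0.1 -1.4 0.3 -0.4 0 0; 0.2 0.1 -2.8 0.6 -0.8 0 0; 0.2 0.1 -2.8 0.6 -0.8 0 0")

```text
time: 9.77
tool_pos: [0.5848, 0.1164, 0.146]
tcp_rot: [-2.84, -1.318, 0.065]
wrist_force: [-2.0, 2.7, -8.4]
width: 0.122
```

```bash
python3 st.py;python3 - <<'E'
from h import *
im,d=bot.read_camera('side');cv2.imwrite('pics/s9.png',cv2.resize(im[130:290,290:500],None,fx=3.5,fy=3.5))
E
```

```text
t 9.77 [0.5848 0.1164 0.146 ] F [-2.03  2.73 -8.38] M [ 0.562  0.199 -0.151] w 0.122 turn 40.41 tauJ6 -0.113 Ftool [ 1.06 -3.09  8.44]
```

View pics/s9.png

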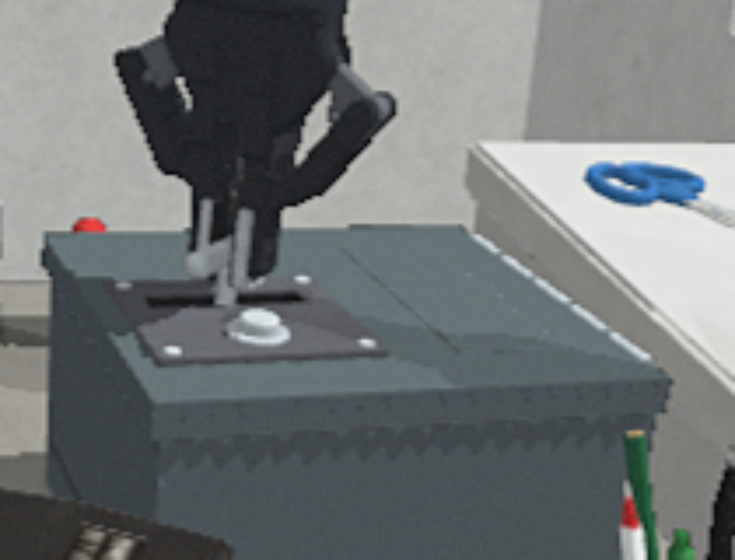

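The lid is rising, with the front edge up and the pull steady at about 8 N. I'll continue along the hinge arc.

```bash
python3 lift.py 1 2.2 3.4 4.6 5.8 7 8.2 9.4
```

```text
angle now 2.4014874918873534 tilt 2.397747526516788
1.0 [ 0.2  0.2 -2.8] [ 0.6 -0.8 -0. ]
2.2 [ 0.5  0.4 -6.1] [ 1.4 -1.7 -0. ]
3.4 [ 0.8  0.7 -9.5] [ 2.2 -2.6 -0. ]
4.6 [  1.2   1.  -12.8] [ 3.  -3.5 -0. ]
5.8 [  1.6   1.4 -16.1] [ 3.8 -4.4 -0. ]
7.0 [  2.1   1.9 -19.4] [ 4.5 -5.3 -0. ]
8.2 [  2.7   2.3 -22.7] [ 5.3 -6.2 -0. ]
9.4 [  3.3   2.8 -26. ] [ 6.1 -7.2 -0. ]
```

Emit:
arm_command(targets="0.2 0.2 -2.8 0.6 -0.8 0 0; 0.5 0.4 -6.1 1.4 -1.7 0 0; 0.8 0.7 -9.5 2.2 -2.6 0 0; 1.2 1 -12.8 3 -3.5 0 0; 1.6 1.4 -16.1 3.8 -4.4 0 0; 2.1 1.9 -19.4 4.5 -5.3 0 0; 2.7 2.3 -22.7 5.3 -6.2 0 0; 3.3 2.8 -26 6.1 -7.2 0 0; 3.3 2.8 -26 6.1 -7.2 0 0")

```text
time: 10.57
tool_pos: [0.5908, 0.1174, 0.1729]
tcp_rot: [-2.788, -1.293, 0.308]
wrist_force: [-3.6, 3.2, -1.8]
width: 0.116
```

```bash
python3 st.py; python3 lift.py 1 2.2 3.4 4.6 5.8 7 8.2 9.4
```

```text
t 10.57 [0.5908 0.1174 0.1729] F [-3.56  3.21 -1.77] M [ 0.444  0.601 -0.201] w 0.116 turn 40.99 tauJ6 -0.055 Ftool [ 0.47 -4.52  2.34]
angle now 12.255596285557594 tilt 11.849846326189592
1.0 [ 0.2  0.2 -2.8] [ 0.6 -0.8 -0. ]
2.2 [ 0.5  0.4 -6.1] [ 1.4 -1.7 -0. ]
3.4 [ 0.9  0.8 -9.5] [ 2.2 -2.6 -0. ]
4.6 [  1.3   1.1 -12.8] [ 3.  -3.5 -0. ]
5.8 [  1.7   1.5 -16.1] [ 3.8 -4.4 -0. ]
7.0 [  2.2   1.9 -19.4] [ 4.5 -5.3 -0. ]
8.2 [  2.8   2.4 -22.6] [ 5.3 -6.2 -0. ]
9.4 [  3.4   3.  -25.9] [ 6.1 -7.2 -0. ]
```

Emit:
arm_command(targets="0.2 0.2 -2.8 0.6 -0.8 0 0; 0.5 0.4 -6.1 1.4 -1.7 0 0; 0.9 0.8 -9.5 2.2 -2.6 0 0; 1.3 1.1 -12.8 3 -3.5 0 0; 1.7 1.5 -16.1 3.8 -4.4 0 0; 2.2 1.9 -19.4 4.5 -5.3 0 0; 2.8 2.4 -22.6 5.3 -6.2 0 0; 3.4 3 -25.9 6.1 -7.2 0 0; 3.4 3 -25.9 6.1 -7.2 0 0")

```text
time: 11.32
tool_pos: [0.6002, 0.119, 0.1969]
tcp_rot: [-2.718, -1.261, 0.544]
wrist_force: [-4.9, 2.4, -2.4]
width: 0.118
```

```bash
python3 st.py; python3 lift.py 1 2.2 3.4 4.6 5.8 7 8.2 9.4;python3 - <<'E'
from h import *
im,d=bot.read_camera('side');cv2.imwrite('pics/s10.png',im)
print(bot.read_state()['q'].round(3))
E
```

```text
t 11.32 [0.6002 0.119  0.1969] F [-4.86  2.36 -2.39] M [ 0.432  0.434 -0.206] w 0.118 turn 42.38 tauJ6 -0.055 Ftool [-0.44 -4.49  3.82]
angle now 21.46670614364608 tilt 21.294513931831418
1.0 [ 0.2  0.2 -2.8] [ 0.6 -0.8 -0. ]
2.2 [ 0.5  0.4 -6.1] [ 1.4 -1.7 -0. ]
3.4 [ 0.8  0.7 -9.5] [ 2.2 -2.6 -0. ]
4.6 [  1.2   1.1 -12.8] [ 3.  -3.5 -0. ]
5.8 [  1.7   1.5 -16.1] [ 3.8 -4.4 -0. ]
7.0 [  2.2   1.9 -19.4] [ 4.5 -5.3 -0. ]
8.2 [  2.7   2.4 -22.7] [ 5.3 -6.2 -0. ]
9.4 [  3.3   2.9 -25.9] [ 6.1 -7.2 -0. ]
[ 0.158  0.417  1.511 -0.005  1.585  0.86 ]
```

View pics/s10.png

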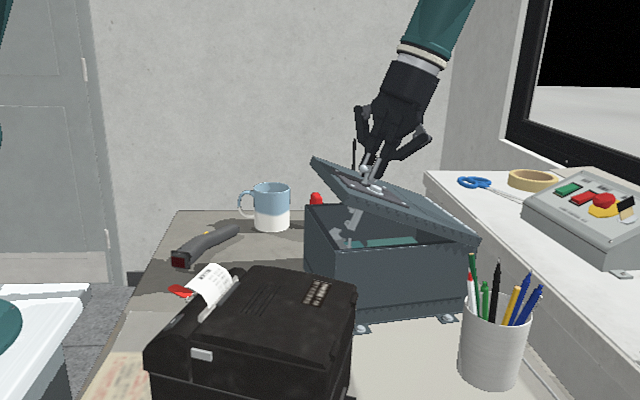

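The lid is open about 21°, and the other items haven't moved. I'll continue to about 30°.

Emit:
arm_command(targets="0.2 0.2 -2.8 0.6 -0.8 0 0; 0.5 0.4 -6.1 1.4 -1.7 0 0; 0.8 0.7 -9.5 2.2 -2.6 0 0; 1.2 1.1 -12.8 3 -3.5 0 0; 1.7 1.5 -16.1 3.8 -4.4 0 0; 2.2 1.9 -19.4 4.5 -5.3 0 0; 2.7 2.4 -22.7 5.3 -6.2 0 0; 3.3 2.9 -25.9 6.1 -7.2 0 0; 3.3 2.9 -25.9 6.1 -7.2 0 0; 3.3 2.9 -25.9 6.1 -7.2 0 0")

```text
time: 12.2
tool_pos: [0.6137, 0.1212, 0.2194]
tcp_rot: [-2.634, -1.222, 0.768]
wrist_force: [-5.0, 1.8, -4.1]
width: 0.121
```

```bash
python3 st.py; python3 lift.py
```

```text
t 12.2 [0.6137 0.1212 0.2194] F [-5.05  1.8  -4.1 ] M [ 0.438  0.121 -0.303] w 0.121 turn 44.65 tauJ6 -0.054 Ftool [ 0.21 -3.25  5.91]
angle now 30.902205000725168 tilt 30.644181702610485
```

Emit:
arm_command(targets="0 0 0 0 0 1 0; 0 0 0 0 0 1.5 0; 0 0 0 0 0 1.5 0.1; 0 0 0 0 0 1.5 0.2; 0 0 0 0 0 1.5 0.27; 0 0 0 0 0 1.5 0.27; 0 0 0 0 0 1.5 0.27", newtons=30)

```text
time: 12.78
tool_pos: [0.6144, 0.1207, 0.2199]
tcp_rot: [-2.657, -1.19, 0.767]
wrist_force: [0.4, 0.5, -0.1]
width: 0.27
```

```bash
python3 st.py
python3 - <<'E'
from h import *
im,d=bot.read_camera('wrist');cv2.imwrite('pics/w11.png',im)
E
```

```text
t 12.78 [0.6144 0.1207 0.2199] F [ 0.44  0.48 -0.14] M [ 0.018 -0.203 -0.016] w 0.27 turn 43.04 tauJ6 -0.001 Ftool [ 0.65  0.   -0.14]
```

View pics/w11.png

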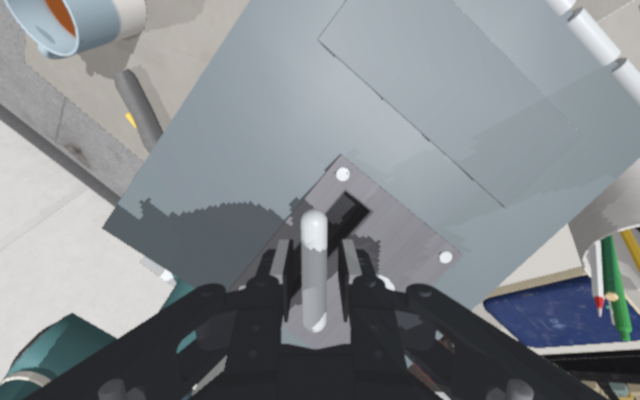

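The bar is free between the pads and the lid stays where it was left. I'll back out along the tool axis.

Emit:
arm_command(targets="0 0 -5 0 0 0 0.27; 0 0 -15 0 0 0 0.27; 0 0 -30 0 0 0 0.27; 0 0 -50 0 0 0 0.27; 0 0 -70 0 0 0 0.27; 0 0 -90 0 0 0 0.27; 0 0 -105 0 0 0 0.27; 0 0 -110 0 0 0 0.27; 0 0 -110 0 0 0 0.27")

```text
time: 13.58
tool_pos: [0.6701, 0.1307, 0.3156]
tcp_rot: [-2.658, -1.19, 0.765]
wrist_force: [0.6, 0.7, -0.7]
width: 0.268
```

```bash
python3 st.py
python3 - <<'E'
from h import *
im,d=bot.read_camera('side');cv2.imwrite('pics/s12.png',im)
p=bot.camera_params('side')
im,d=bot.read_camera('top');cv2.imwrite('pics/t12.png',im);np.save('pics/t12.npy',d)
E
```

```text
t 13.58 [0.6701 0.1307 0.3156] F [ 0.59  0.74 -0.65] M [ 0.013 -0.259  0.015] w 0.268 turn 43.03 tauJ6 -0.001 Ftool [1.12 0.09 0.21]
```

View pics/s12.png

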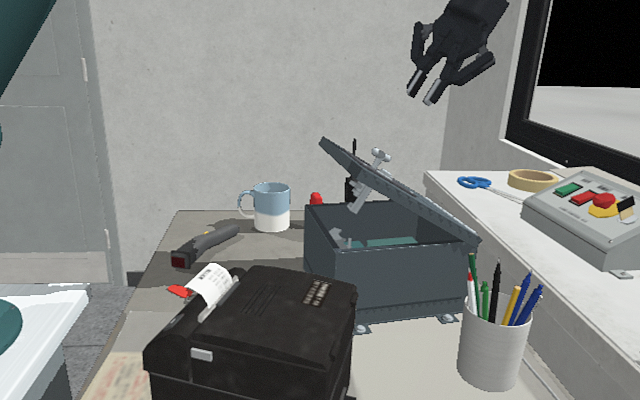

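View pics/t12.png

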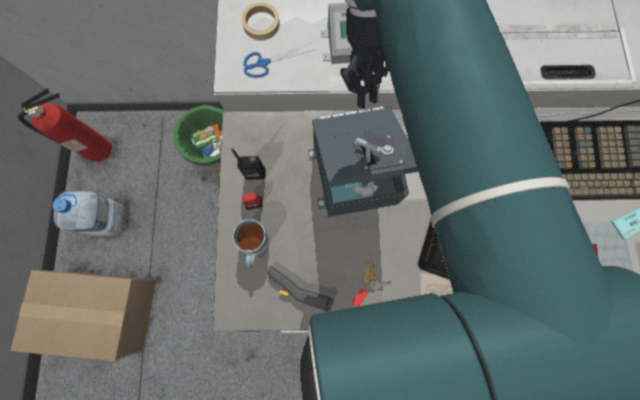

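Side view: the lid stands open with its front edge near (321,138), and the gripper is clear. In the top view the mug, radio, stamp and scanner are where they were. I'll check the lid height from depth.

Run:
```python
from h import *
p=bot.camera_params('top');d=np.load('pics/t12.npy')
bx=np.array([np.cos(YAW),np.sin(YAW),0])
h=np.array([.5843,.1163,0])+.160*bx;h[2]=.126
for u,v in((335,130),(335,150),(333,165),(332,175),(350,125),(340,140)):
    P=deproj(p,u,v,d[v,u]);r=(h-P)@bx
    print(u,v,P.round(4),'angle',np.degrees(np.arctan2(P[2]-.126,r)).round(1),'r',round(r,3))
```

```text
335 130 [0.6887 0.184  0.1574] angle 34.3 r 0.046
335 150 [0.6251 0.188  0.195 ] angle 32.5 r 0.108
333 165 [0.5824 0.1949 0.2198] angle 32.2 r 0.149
332 175 [0.5556 0.1985 0.2361] angle 32.2 r 0.175
350 125 [0.7024 0.148  0.1536] angle 35.8 r 0.038
340 140 [0.6557 0.1747 0.1768] angle 32.4 r 0.08
```

```bash
python3 -c "
from workcell import bot
print(bot.finish_job())"
```

```text
the job is handed in; nothing more can be done
None
```

The cash box is open: the lid stands at about 31°, so its front edge is roughly 11 cm higher than when closed. I handed the job in at about 13.7 s.

- **Button:** I pressed it until the handle popped out, with a peak of about 7 N. The wrist camera confirmed the pop.
- **Handle:** I turned it counter-clockwise to about 39° (0.68 rad). There the resisting moment rose to about 0.3 N·m and the bar started to lag behind the gripper, which I took as the stop. I then eased off before lifting.
- **Lid:** I raised it along the hinge arc with at most about 10 N of pull. It came up freely, so the latch was clear.
- **Last checks:** After letting go, the lid stayed where I left it and the wrist force was near zero. The last pictures showed the gripper well clear, and the mug, radio, stamp and scanner looked unmoved.

**Doubtful points:**
- The moment reading drifted by a few hundredths of a N·m while the handle turned freely, so the stop angle is good to only about 2°.
- The lid points nearest the hinge gave a slightly larger angle (34–36°), because the lid's surface lies above the hinge line there. The points farther out agreed with the arm's own 31°.

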